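# Seat the short spindle against the stop of the V-block

## Robot

A 7-joint arm with a two-finger parallel gripper is mounted at the origin on a cart in front of the work surface, level with it; the furniture and walls round the work are solid. World frame = base frame: x ahead of the robot, y to its left, z up, the work surface at z = 0. Lengths are in m, angles in rad, forces in N, time in s.
With the tool pointing down it reaches from about 0.425 to 0.925 m from the base axis. Payload 6.8 kg.
Tool frame: the origin (TCP) lies on the centre line of the jaws, within the pads' length; the fingertips stand ahead of it and the grasp point (between the pads) lies 3 mm ahead of it (tcp_to_tips is the z of the fingertips in the tool frame, in m); z points along the fingers, y is the line along which they close (so a half turn about z gives the same grasp; the last joint's range is limited). The gripper opens to 85 mm and grips with 20 to 120 N. Pads are 22 mm wide; open, the fingers measure 114 mm over their backs; the gripper's body (76 mm by 85 mm) begins 54 mm behind the grasp point. The pads swing forward as they close: fully open they stand 13 mm farther back than shut.
Start: joints at [1.091, 0.477, 0.022, 1.555, -0.011, 1.109, -0.083], TCP at [0.245, -0.629, 0.253] pointing down, gripper open.
Joint ranges: [-2.96, 2.96], [-0.34, 2.1], [-1.41, 1.46], [0.24, 2.44], [-1.37, 4.51], [0.17, 1.92], [-2.96, 2.96]. Speed limits (rad/s): [2.39, 2.39, 3.14, 3.14, 3.14, 3.14, 3.14].

## Interface

Orientations are given as a rotation vector (axis times angle).
In Python, from plant import * gives the robot as it stands.
- The arm moves only by the tool servo_tool, never from a script. Its argument "commands" is a list that holds one entry, the list of rows, each a list of 5 numbers: the shift along the tool's x, y, z in cm, then the turn about the tool's z in degrees, then the closure, from 0 (fully open) to 1 (shut). A call has 1 to 5 rows; each row shifts and turns the commanded pose from where the row before left it, along the tool's axes as they then stand; what a row does not reach is not made up. A row lasts 1/12 s, in which the tool goes at most 41.7 mm and 7.16 degrees, less where a joint would pass 70% of its speed; a pose out of reach is approached as far as the arm can. A call is refused whole if a number of a shift passes 4.17 or a number of a turn 7.16, either way. A call with a gripper value outside its range is refused whole. The fingers move at their own pace and stop on an object; "force" is the grip in N (left out, the last holds). Time passes only in rows, so rows that do not move let the fingers close. It gives the time, the measured TCP pose, the force, the opening and the grip force at its end, in the units of the state.
- get_obs(): the state, without advancing time (a new reading comes with each control period).
- read_camera(name): name is "scene" or "top" or "wrist"; returns a dict with "frame" (480x640x3 uint8, red, green, blue), "depth" (480x640 float32, m along the optical axis (not along the pixel's ray), 0 where there is no reading), "mtx" (3x3 intrinsics, pixels), "origin" and "attitude" of the camera in the world; the wrist camera has in their place "hand_eye" (4x4, takes a point from camera to tool coordinates, whose origin is the TCP and whose axes are the flange's). Camera axes: x right, y down, z forward; pixel columns grow to the right and rows downward; lengths in m; the calibration is good to about 2 mm. The wrist camera is an equidistant fisheye: a pixel r from the principal point sees the ray r / f radians off the axis. A picture is of the moment at which its call begins: read the wrist's pose just before it.
- finish_job(): hands the job in; it is judged then, once.
The state is a dict: "t": time; "qpos": joint angles; "dq": joint speeds; "effort": joint torques, N m; "tcp_pos": TCP position; "ee_rot": TCP orientation; "force": force on the tool from outside, world axes, zero at the start; "wrist_torque": the same for the moment, N m; "gripper_width": opening from 0.0 (shut) to 1.0 (fully open); "gripper_force": force on a finger pad.
Only numpy, scipy, OpenCV 4.12 (cv2) and the standard library are available. Lean on these libraries where they do the work, as an engineer would, in place of code of your own. Each camera call takes 0.05 s, during which the arm holds its last target. There are 200 camera calls.

## Task

Two wooden tape-roll spindles lie in the grooves of the wooden V-block. Push the shorter one gently along its groove, away from you, until its end rests against the steel stop plate, ready to be marked. Keep it down in its groove all the way, and leave the longer spindle where it lies.

Things in the scene. Friction and masses are not known exactly. Their poses are not given: they have to be found in the camera images.
- short_dowel: the shorter spindle: plain round wooden dowel, 28 mm diameter, 110 mm long, about 0.08 kg, lying loose in one of the two grooves, 70 to 130 mm short of the stop plate. Origin: its centre, on its axis; x: along its axis, towards the stop plate (its end faces are at x = -55 and +55 mm). It may roll about x. It slides with a friction of about 1 N.
- long_dowel: the longer spindle: the same plain dowel, 28 mm diameter, 170 mm long, lying in the other groove; stays where it is. Origin: its centre, on its axis; x along its axis.
- stop_face (a point): point on the near face of the rigid steel stop plate (8 mm thick, rising 28 mm over the block's flat top), midway between the grooves, at the axis height of a dowel lying in a groove, 4.8 mm above the flat top. x: along the grooves into the plate, the direction to push (the face is x = 0); y: left across the grooves; z: up. Grooves at y = -35 and +35 mm.
- v_block: wooden V-block fixed to the table, 280 mm long, 150 wide, flat top 30 mm above the table, stop plate across its far end. Two 90-degree V-grooves, 30 mm wide and 15 deep, run its full length, open at the near end. A dowel in a groove stands 18.8 mm above the flat top. Origin: at table height, 130 mm before the plate's face, midway between the grooves; x along the grooves to the plate, y left.
Mind the look-alikes: they are no part of the job. What is shaped like the short_dowel but black or purple is not meant.

How it is judged:
By the outcome, as a careful person would: the job done as asked, in the order asked, and still so for the second after the job is handed in, with the robot touching nothing.
It also fails if it takes over 35 s, if anything falls off the work surface, if the arm or the gripper's body presses on something with over 40 N, if the wrist force passes 120 N, or if a joint passes its speed limit or range.

## Working session

There is one attempt and no reset: what is moved stays moved. The work goes in short steps, Python scripts to look and compute and a tool call to move; the robot and the scene stay as the last step left them, time stands still between calls to the robot, and variables do not carry over. Pictures are saved under pics/ and viewed, at most 10 in all, crops included, and the job is handed in when it is done.

Besides the shell and the picture viewer there is one more tool, called by a JSON object that holds its "api" and its "payload". servo_tool: Moves the arm, as the interface text tells. Its arguments: {"type":"object","properties":{"commands":{"type":"array"},"force":{"type":"number"}},"required":["commands"]}

```bash
mkdir -p pics; ls; python3 - <<'E'
from plant import *
import cv2,numpy as np
s=get_obs();print({k:np.round(v,3) for k,v in s.items()})
for n in("top","scene"):
    c=read_camera(n);cv2.imwrite(f"pics/{n}1.png",c["frame"][:,:,::-1]);np.savez(f"{n}1.npz",**c);print(n,c["mtx"],c["origin"],c["attitude"])
E
```

```text
pics
{'t': np.float64(0.0), 'qpos': array([ 1.091,  0.478,  0.022,  1.556, -0.011,  1.109, -0.083]), 'dq': array([ 0.002,  0.002,  0.   , -0.002,  0.001,  0.002, -0.   ]), 'effort': array([ 1.0000e-03, -5.9646e+01,  1.6080e+00, -2.8119e+01,  1.3000e-02,
        9.0000e-03,  0.0000e+00]), 'tcp_pos': array([ 0.245, -0.628,  0.252]), 'ee_rot': array([-3.086e+00, -5.800e-01,  1.000e-03]), 'force': array([ 0.142,  0.071, -0.284]), 'wrist_torque': array([-0.016, -0.048, -0.017]), 'gripper_force': np.float64(0.0), 'gripper_width': np.float64(0.998)}
top [[484.34338931   0.         315.89684512]
 [  0.         484.34338931 235.84050731]
 [  0.           0.           1.        ]] [ 0.45629037 -0.20810317  1.0447872 ] [-2.09385205  2.14571926 -0.12886542]
scene [[621.43573129   0.         317.34454085]
 [  0.         621.43573129 243.23564298]
 [  0.           0.           1.        ]] [0.04374074 0.54073511 0.91063893] [-0.82346759  2.52906741 -1.11086113]
```

View pics/top1.png

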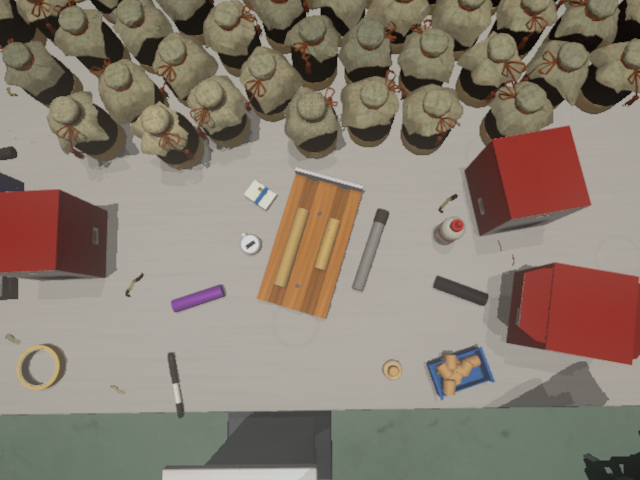

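View pics/scene1.png

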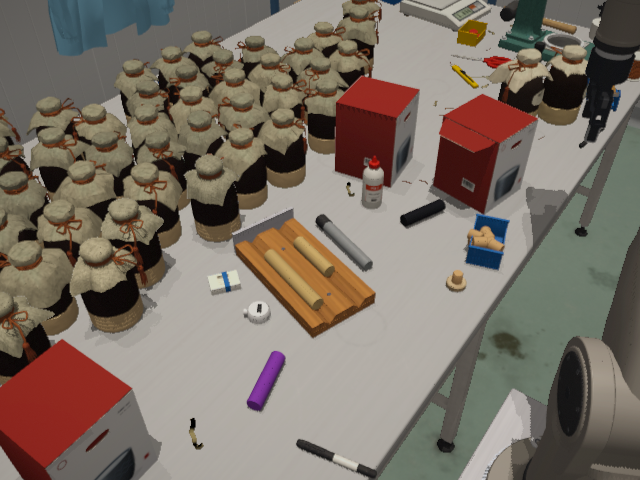

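The top view shows the block at about (310,245). The short spindle runs from (333,219) to (321,270) in the right groove, the long one is in the left groove, and the stop plate runs from (296,170) to (362,188). The scene view agrees with this. Next I'll measure the positions using depth.

```bash
cat > h.py <<'E'
from plant import *
import cv2,numpy as np
from scipy.spatial.transform import Rotation as R
def cloud(c):
    v,u=np.mgrid[:480,:640];d=c["depth"];K=c["mtx"]
    p=np.dstack([(u-K[0,2])/K[0,0]*d,(v-K[1,2])/K[1,1]*d,d])
    return p@R.from_rotvec(c["attitude"]).as_matrix().T+c["origin"]
def look(c,lo=.041,hi=.052):
    P=cloud(c);f=c["frame"].astype(int)
    z=P[...,2];roi=np.zeros(z.shape,np.uint8);cv2.fillPoly(roi,[np.array([[296,172],[364,190],[327,322],[257,300]])],1)
    m=((z>lo)&(z<hi)&(roi>0)&(c["depth"]>0)).astype(np.uint8)
    n,l,s,_=cv2.connectedComponentsWithStats(m)
    for i in range(1,n):
        if s[i,4]<60: continue
        q=P[l==i];mu=q.mean(0);_,_,w=np.linalg.svd(q[:,:2]-mu[:2],full_matrices=False)
        a=w[0]*np.sign(w[0,0]);t=(q[:,:2]-mu[:2])@a
        print("comp",s[i],"mean",mu.round(4),"yaw",np.degrees(np.arctan2(a[1],a[0])).round(2),"ends",(mu[:2]+a*t.min()).round(4),(mu[:2]+a*t.max()).round(4),"L",np.ptp(t).round(4),"W",np.ptp((q[:,:2]-mu[:2])@w[1]).round(4),"ztop",np.percentile(q[:,2],95).round(4))
E
python3 - <<'E'
from h import *
c=dict(np.load("top1.npz"));look(c);look(c,.053,.064)
P=cloud(c);print("table",P[330,290],"top",P[290,300],P[200,325])
m=R.from_rotvec(get_obs()["ee_rot"]).as_matrix();print(m.round(3))
try: print(tcp_to_tips)
except Exception as e: print(e); import plant; print([x for x in dir(plant) if x[0]!='_'])
E
```

```text
comp [274 207  34  80 924] mean [ 0.5971 -0.1176  0.0467] yaw -17.85 ends [ 0.5171 -0.0918] [ 0.6787 -0.1439] L 0.1697 W 0.0261 ztop 0.0504
comp [314 218  25  52 589] mean [ 0.6022 -0.1924  0.0466] yaw -17.95 ends [ 0.5502 -0.1755] [ 0.6547 -0.2094] L 0.1098 W 0.0261 ztop 0.0503
table [ 0.42468792 -0.10998581  0.00212824] top [ 0.50723928 -0.13451903  0.02890568] [ 0.69865044 -0.1914439   0.02836416]
[[ 0.932  0.363 -0.001]
 [ 0.363 -0.932  0.001]
 [-0.    -0.002 -1.   ]]
0.022
```

```bash
python3 - <<'E'
from h import *
P=cloud(dict(np.load("top1.npz"))).reshape(-1,3)
a=np.array([.245,-.629]);b=np.array([.512,-.163]);d=(b-a);L=np.hypot(*d);d/=L
r=P[:,:2]-a;t=r@d;n=np.abs(r@[-d[1],d[0]])
for k in np.arange(0,L+.05,.06):
    s=(t>k)&(t<k+.06)
    print(k.round(2),[P[s&(n<w),2].max().round(3) for w in(.06,.1,.15)])
# plate distance along groove
u=np.array([.952,-.307]);c=np.array([.6022,-.1924]);t=(P[:,:2]-c)@u;n=np.abs((P[:,:2]-c)@[.307,.952])
s=(n<.012)&(t>.05)&(t<.25)
for k in np.arange(.1,.25,.01): print(k.round(2),np.percentile(P[s&(t>k)&(t<k+.01),2],[10,90]).round(3))
m=R.from_rotvec(get_obs()["ee_rot"]).as_matrix();print("shift cm",m.T@np.array([.512-.245,-.163+.628,-.1])*100)
E
```

```text
0.0 [np.float64(0.368), np.float64(0.368), np.float64(0.368)]
0.06 [np.float64(0.005), np.float64(0.195), np.float64(0.198)]
0.12 [np.float64(0.055), np.float64(0.196), np.float64(0.197)]
0.18 [np.float64(0.059), np.float64(0.059), np.float64(0.183)]
0.24 [np.float64(0.056), np.float64(0.056), np.float64(0.056)]
0.3 [np.float64(0.02), np.float64(0.041), np.float64(0.041)]
0.36 [np.float64(0.006), np.float64(0.006), np.float64(0.007)]
0.42 [np.float64(1.045), np.float64(1.045), np.float64(1.045)]
0.48 [np.float64(0.049), np.float64(0.049), np.float64(0.049)]
0.54 [np.float64(0.052), np.float64(0.053), np.float64(0.053)]
0.1 [0.017 0.026]
0.11 [0.016 0.027]
0.12 [0.016 0.048]
0.13 [0.028 0.06 ]Traceback (most recent call last):
  File "<stdin>", line 11, in <module>
    return _quantile_unchecked(
        a, q, axis, out, overwrite_input, method, keepdims, weights)
    return _ureduce(a,
                    func=_quantile_ureduce_func,
    ...<5 lines>...
                    overwrite_input=overwrite_input,
                    method=method)
    r = func(a, **kwargs)
    result = _quantile(arr,
                       quantiles=q,
    ...<2 lines>...
                       out=out,
                       weights=wgt)
    slices_having_nans = np.isnan(arr[-1, ...])
                                  ~~~^^^^^^^^^
IndexError: index -1 is out of bounds for axis 0 with size 0
```

{"api": "servo_tool", "payload": {"commands": [[[2.1, -1.68, 0, 0, 1], [2.1, -1.68, 0, 0, 1], [2.1, -1.68, 0, 0, 1], [2.1, -1.68, 0, 0, 1], [2.1, -1.68, 0, 0, 1]]], "force": 20}}

```text
t: 0.52
tcp_pos: [0.3128, -0.5111, 0.2528]
ee_rot: [-3.087, -0.58, 0.001]
force: [0.3, 0.0, 0.1]
gripper_width: 0.302
gripper_force: 0.0
```

{"api": "servo_tool", "payload": {"commands": [[[2.1, -1.68, 0, 0, 1], [2.1, -1.68, 0, 0, 1], [2.1, -1.68, 0, 0, 1], [2.1, -1.68, 0, 0, 1], [2.1, -1.68, 0, 0, 1]]]}}

```text
t: 0.93
tcp_pos: [0.3801, -0.3947, 0.253]
ee_rot: [-3.087, -0.58, 0.001]
force: [1.0, -1.5, -0.5]
gripper_width: 0.002
gripper_force: 0.0
```

{"api": "servo_tool", "payload": {"commands": [[[2.1, -1.68, 0, 0, 1], [2.1, -1.68, 0, 0, 1], [2.1, -1.68, 0, 0, 1], [2.1, -1.68, 0, 0, 1], [2.1, -1.68, 0, 0, 1]]]}}

```text
t: 1.35
tcp_pos: [0.4474, -0.2784, 0.2531]
ee_rot: [-3.087, -0.58, 0.001]
force: [0.1, 0.4, -0.6]
gripper_width: -0.001
gripper_force: 0.0
```

{"api": "servo_tool", "payload": {"commands": [[[2.1, -1.68, 0, 0, 1], [2.1, -1.68, 0, 0, 1], [2.1, -1.68, 0, 0, 1], [2.1, -1.68, 0, 0, 1], [2.1, -1.68, 0, 0, 1]]]}}

```text
t: 1.77
tcp_pos: [0.5147, -0.162, 0.253]
ee_rot: [-3.087, -0.58, 0.001]
force: [0.6, 0.7, -0.8]
gripper_width: 0.002
gripper_force: 0.0
```

{"api": "servo_tool", "payload": {"commands": [[[0, 0, 0, 6.5, 1], [0, 0, 0, 6.5, 1], [0, 0, 0, 6.5, 1], [0, 0, 0, 6.5, 1], [0, 0, 0, 6.5, 1]]]}}

```text
t: 2.18
tcp_pos: [0.5142, -0.1631, 0.2529]
ee_rot: [-3.126, 0.315, 0.001]
force: [0.4, 0.1, -0.1]
gripper_width: -0.005
gripper_force: 0.0
```

{"api": "servo_tool", "payload": {"commands": [[[0, 0, 0, 6.5, 1], [0, 0, 0, 0, 1], [0, 0, 0, 0, 1]]]}}

```text
t: 2.43
tcp_pos: [0.5143, -0.1631, 0.253]
ee_rot: [3.105, -0.478, -0.001]
force: [0.5, -0.7, 0.6]
gripper_width: 0.001
gripper_force: 0.0
```

```bash
cat >> h.py <<'E'
def st():
    s=get_obs();m=R.from_rotvec(s["ee_rot"]).as_matrix()
    print("t",s["t"],"tcp",s["tcp_pos"].round(4),"yaw",np.degrees(np.arctan2(m[1,0],m[0,0])).round(2),"z",m[:,2].round(3),"F",s["force"].round(2),"w",s["gripper_width"])
    return s,m
E
python3 - <<'E'
from h import *
s,m=st();print("remain tool cm",(m.T@(np.array([.512,-.163,.15])-s["tcp_pos"])*100).round(2))
c=read_camera("wrist");cv2.imwrite("pics/w1.png",c["frame"][:,:,::-1]);np.savez("w1.npz",**c);print(c["mtx"],c["hand_eye"])
E
```

```text
t 2.4333 tcp [ 0.5143 -0.1631  0.253 ] yaw -17.5 z [-0.001  0.    -1.   ] F [ 0.52 -0.74  0.6 ] w 0.0006406497415452858
remain tool cm [-0.21  0.05 10.3 ]
[[371.64829954   0.         318.97461533]
 [  0.         371.64829954 237.45706928]
 [  0.           0.           1.        ]] [[ 2.51627591e-04 -9.47314680e-01 -3.20304283e-01  8.22211232e-02]
 [ 9.99999926e-01  1.44688091e-04  3.57667460e-04  2.45604599e-04]
 [-2.92479420e-04 -3.20304349e-01  9.47314646e-01 -1.20716520e-01]
 [ 0.00000000e+00  0.00000000e+00  0.00000000e+00  1.00000000e+00]]
```

View pics/w1.png

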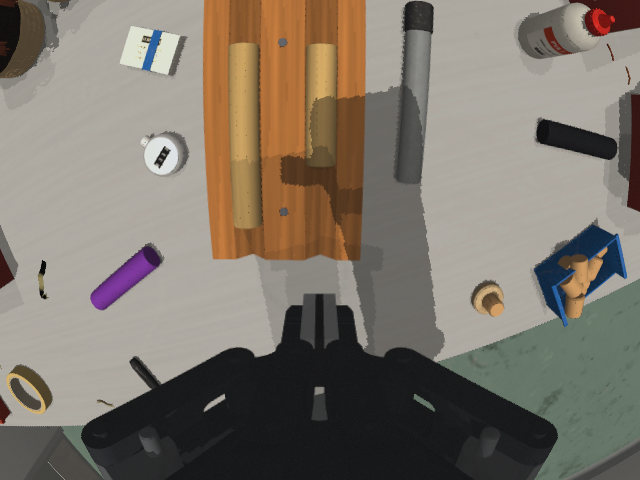

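The wrist view shows the short spindle's near end at (320,165), in line with the shut fingertips at (319,295). I'll use depth to get the gap to the end, the lateral offset and the finger front.

```bash
cat >> h.py <<'E'
def wpts(c):
    v,u=np.mgrid[:480,:640];K=c["mtx"];a=(u-K[0,2])/K[0,0];b=(v-K[1,2])/K[0,0];r=np.hypot(a,b)+1e-9
    d=c["depth"];k=np.tan(r)/r
    p=np.dstack([a*k*d,b*k*d,d]);H=c["hand_eye"];return p@H[:3,:3].T+H[:3,3]
def wdowel(c,tz,cols=(290,350),rows=(0,260)):
    T=wpts(c);q=T[rows[0]:rows[1],cols[0]:cols[1]].reshape(-1,3);h=tz-q[:,2]
    q=q[(h>.039)&(h<.055)]
    print("dowel tool-frame x",np.percentile(q[:,0],[1,99]).round(4),"y near/far",np.median(q[q[:,0]<q[:,0].min()+.03,1]).round(4),np.median(q[q[:,0]>q[:,0].max()-.03,1]).round(4))
E
python3 - <<'E'
from h import *
c=dict(np.load("w1.npz"));wdowel(c,.253);T=wpts(c)
q=T[290:480,285:355].reshape(-1,3);q=q[(q[:,2]<.05)&(q[:,2]>-.1)]
print("finger y",np.percentile(T[300:330,303:336,1],[2,98]))
for z in np.arange(-.08,.03,.01):
    s=q[(q[:,2]>z)&(q[:,2]<z+.01)]
    if len(s):print(z.round(2),"x",s[:,0].min().round(3),s[:,0].max().round(3),"y",s[:,1].min().round(3),s[:,1].max().round(3))
E
```

```text
dowel tool-frame x [0.039  0.1462] y near/far 0.0021 0.0021
finger y [-0.00568545  0.00629049]
-0.08 x 0.009 0.02 y -0.007 0.008
-0.07 x 0.009 0.018 y -0.008 0.008
-0.06 x 0.008 0.018 y -0.008 0.009
-0.05 x -0.001 0.018 y -0.009 0.01
-0.04 x -0.012 0.013 y -0.01 0.011
-0.03 x -0.013 0.014 y -0.011 0.012
-0.02 x -0.012 0.013 y -0.012 0.013
-0.01 x 0.006 0.011 y -0.013 0.014
-0.0 x 0.006 0.012 y -0.013 0.014
0.01 x 0.006 0.011 y -0.013 0.014
```

{"api": "servo_tool", "payload": {"commands": [[[0, 0.2, 3, 0, 1], [0, 0, 3.5, 0, 1], [0, 0, 3.5, 0, 1], [0, 0, 3, 0, 1], [0, 0, 2, 0, 1]]]}}

```text
t: 2.9
tcp_pos: [0.5123, -0.1648, 0.1004]
ee_rot: [-3.104, 0.479, 0.005]
force: [0.8, -0.3, -0.8]
gripper_width: -0.001
gripper_force: 0.0
```

{"api": "servo_tool", "payload": {"commands": [[[0, 0, 1.5, 0, 1], [0, 0, 1.2, 0, 1], [0, 0, 1.0, 0, 1], [0, 0, 0.5, 0, 1], [0, 0, 0.4, 0, 1]]]}}

```text
t: 3.32
tcp_pos: [0.5141, -0.1652, 0.0571]
ee_rot: [-3.104, 0.482, -0.0]
force: [1.3, -0.5, 0.8]
gripper_width: -0.0
gripper_force: 0.0
```

```bash
python3 - <<'E'
from h import *
s,m=st()
c=read_camera("wrist");cv2.imwrite("pics/w2.png",c["frame"][:,:,::-1])
wdowel(c,s["tcp_pos"][2],(296,344),(0,285))
E
```

```text
t 3.3167 tcp [ 0.5141 -0.1652  0.0571] yaw -17.66 z [ 0.  0. -1.] F [ 1.25 -0.52  0.78] w -0.00038739446405499414
dowel tool-frame x [0.0384 0.1236] y near/far 0.0003 0.0006
```

View pics/w2.png

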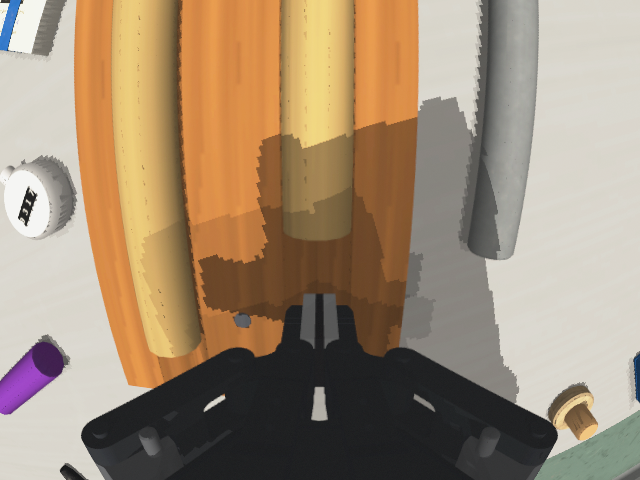

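The spindle's near end is at (318,240), centred on the fingertips with a gap of about 26 mm, and the long spindle is well clear. Now I'll approach and push slowly.

{"api": "servo_tool", "payload": {"commands": [[[0.5, 0, 0.05, 0, 1], [0.6, 0, 0, 0, 1], [0.5, 0, 0, 0, 1], [0.3, 0, 0, 0, 1], [0.2, 0, 0, 0, 1]]]}}

```text
t: 3.78
tcp_pos: [0.535, -0.1719, 0.0573]
ee_rot: [3.104, -0.483, 0.002]
force: [0.1, -0.1, -0.3]
gripper_width: -0.003
gripper_force: 0.0
```

{"api": "servo_tool", "payload": {"commands": [[[0.2, 0, 0, 0, 1], [0.2, 0, 0, 0, 1], [0.3, 0, 0, 0, 1], [0.3, 0, 0, 0, 1], [0.3, 0, 0, 0, 1]]]}}

```text
t: 4.2
tcp_pos: [0.5449, -0.1752, 0.0565]
ee_rot: [-3.104, 0.483, 0.005]
force: [-5.2, 2.0, 4.8]
gripper_width: -0.003
gripper_force: 2.8
```

{"api": "servo_tool", "payload": {"commands": [[[0.3, 0, 0, 0, 1], [0.3, 0, 0, 0, 1], [0.3, 0, 0, 0, 1], [0.3, 0, 0, 0, 1], [0.3, 0, 0, 0, 1]]]}}

```text
t: 4.62
tcp_pos: [0.5591, -0.1797, 0.0565]
ee_rot: [-3.104, 0.483, 0.006]
force: [-5.6, 1.8, 5.4]
gripper_width: -0.004
gripper_force: 3.1
```

```bash
python3 - <<'E'
from h import *
s,m=st()
c=read_camera("wrist");cv2.imwrite("pics/w3.png",c["frame"][:,:,::-1])
wdowel(c,s["tcp_pos"][2],(296,344),(0,290))
look(read_camera("top"))
E
```

```text
t 4.6167 tcp [ 0.5591 -0.1797  0.0565] yaw -17.7 z [-0.004  0.001 -1.   ] F [-5.59  1.8   5.38] w -0.0037700385128163613
dowel tool-frame x [0.0181 0.119 ] y near/far 0.0007 0.0003
```

View pics/w3.png

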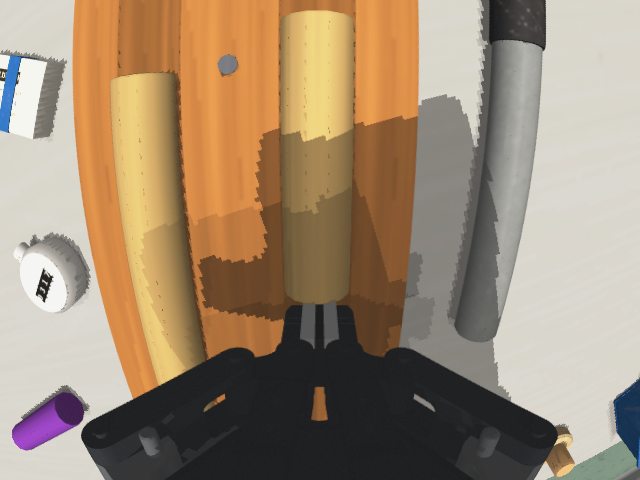

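The near end (318,303) is now against the fingertips and the spindle has started to slide. There is also an upward force of about 5 N, so I'll back off briefly to see where it comes from.

{"api": "servo_tool", "payload": {"commands": [[[-0.3, 0, 0, 0, 1], [-0.3, 0, 0, 0, 1], [0, 0, 0, 0, 1], [0, 0, 0, 0, 1]]]}}

```text
t: 5.05
tcp_pos: [0.5548, -0.1782, 0.0569]
ee_rot: [3.104, -0.483, 0.001]
force: [-0.7, 0.3, 0.1]
gripper_width: -0.003
gripper_force: 0.0
```

```bash
python3 - <<'E'
from h import *
s,m=st()
c=read_camera("wrist");wdowel(c,s["tcp_pos"][2],(296,344),(0,290))
T=wpts(c);h=s["tcp_pos"][2]-T[...,2]
print("dowel top profile col318",[(r,T[r,318,0].round(3),h[r,318].round(4)) for r in range(20,300,25)])
print("block top",h[150,250].round(4),h[250,230].round(4),"tips",[(r,T[r,310].round(3)) for r in range(290,330,8)])
E
```

```text
t 5.05 tcp [ 0.5548 -0.1782  0.0569] yaw -17.7 z [ 0. -0. -1.] F [-0.72  0.33  0.1 ] w -0.0025231059944605103
dowel tool-frame x [0.0187 0.1234] y near/far 0.0003 0.0003
dowel top profile col318 [(20, np.float64(0.117), np.float64(0.0475)), (45, np.float64(0.107), np.float64(0.0494)), (70, np.float64(0.098), np.float64(0.0494)), (95, np.float64(0.09), np.float64(0.0494)), (120, np.float64(0.081), np.float64(0.0479)), (145, np.float64(0.072), np.float64(0.0481)), (170, np.float64(0.063), np.float64(0.0487)), (195, np.float64(0.054), np.float64(0.048)), (220, np.float64(0.045), np.float64(0.0491)), (245, np.float64(0.036), np.float64(0.0484)), (270, np.float64(0.025), np.float64(0.047)), (295, np.float64(0.01), np.float64(0.0397))]
block top 0.0295 0.0302 tips [(290, array([ 0.002, -0.004,  0.039])), (298, array([ 0.011, -0.003,  0.014])), (306, array([ 0.01 , -0.003,  0.007])), (314, array([ 0.011, -0.003,  0.001])), (322, array([ 0.011, -0.003, -0.006]))]
```

{"api": "servo_tool", "payload": {"commands": [[[0, 0, -0.05, 0, 1], [0, 0, 0, 0, 1], [0.3, 0, 0, 0, 1], [0.3, 0, 0, 0, 1], [0.2, 0, 0, 0, 1]]]}}

```text
t: 5.52
tcp_pos: [0.5625, -0.1807, 0.0573]
ee_rot: [-3.104, 0.483, 0.001]
force: [-4.3, 1.2, 3.2]
gripper_width: -0.001
gripper_force: 2.5
```

{"api": "servo_tool", "payload": {"commands": [[[0.2, 0, 0, 0, 1], [0.2, 0, 0, 0, 1], [0.2, 0, 0, 0, 1], [0.2, 0, 0, 0, 1], [0.2, 0, 0, 0, 1]]]}}

```text
t: 5.93
tcp_pos: [0.5705, -0.1834, 0.057]
ee_rot: [-3.104, 0.483, 0.006]
force: [-4.3, 1.3, 4.4]
gripper_width: 0.003
gripper_force: 2.6
```

{"api": "servo_tool", "payload": {"commands": [[[0.25, 0, 0, 0, 1], [0.25, 0, 0, 0, 1], [0.25, 0, 0, 0, 1], [0.25, 0, 0, 0, 1], [0.25, 0, 0, 0, 1]]]}}

```text
t: 6.35
tcp_pos: [0.5846, -0.1877, 0.0573]
ee_rot: [3.104, -0.483, 0.001]
force: [-0.1, -0.2, -0.6]
gripper_width: -0.001
gripper_force: 0.4
```

{"api": "servo_tool", "payload": {"commands": [[[0.25, 0, 0, 0, 1], [0.25, 0, 0, 0, 1], [0.25, 0, 0, 0, 1], [0.25, 0, 0, 0, 1], [0.25, 0, 0, 0, 1]]]}}

```text
t: 6.77
tcp_pos: [0.5961, -0.1914, 0.0573]
ee_rot: [3.104, -0.483, 0.0]
force: [-1.5, 0.0, 0.1]
gripper_width: 0.002
gripper_force: 0.4
```

```bash
python3 - <<'E'
from h import *
s,m=st();print("pushed",(s["tcp_pos"][:2]-[.5141,-.1652])@[.952,-.307]-.0269)
c=read_camera("top");look(c);cv2.imwrite("pics/t2.png",cv2.resize(c["frame"][150:330,240:400,::-1],None,fx=3.3,fy=3.3,interpolation=2))
c=read_camera("wrist");T=wpts(c);h=s["tcp_pos"][2]-T[...,2]
print("profile",[(r,T[r,318,0].round(3),h[r,318].round(3)) for r in range(0,300,20)])
E
```

```text
t 6.7667 tcp [ 0.5961 -0.1914  0.0573] yaw -17.7 z [ 0. -0. -1.] F [-1.52  0.03  0.12] w 0.002395502687300662
pushed 0.059176244797222895
profile [(0, np.float64(0.135), np.float64(0.015)), (20, np.float64(0.117), np.float64(0.048)), (40, np.float64(0.109), np.float64(0.047)), (60, np.float64(0.102), np.float64(0.048)), (80, np.float64(0.095), np.float64(0.047)), (100, np.float64(0.088), np.float64(0.049)), (120, np.float64(0.081), np.float64(0.048)), (140, np.float64(0.074), np.float64(0.049)), (160, np.float64(0.067), np.float64(0.048)), (180, np.float64(0.06), np.float64(0.048)), (200, np.float64(0.053), np.float64(0.048)), (220, np.float64(0.045), np.float64(0.049)), (240, np.float64(0.037), np.float64(0.048)), (260, np.float64(0.029), np.float64(0.048)), (280, np.float64(0.021), np.float64(0.049))]
```

View pics/t2.png

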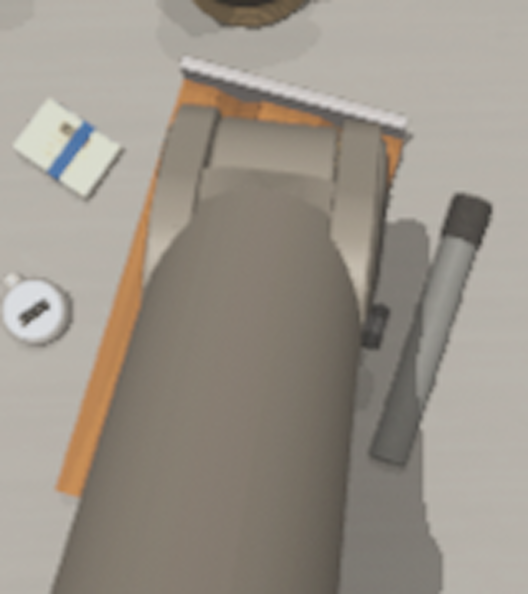

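The arm hides the block from above, but the wrist depth shows the spindle level in its groove (top at 48 mm). The pushing force is about 1.5 N, with roughly 16 mm or more to go.

{"api": "servo_tool", "payload": {"commands": [[[0.2, 0, 0, 0, 1], [0.2, 0, 0, 0, 1], [0.2, 0, 0, 0, 1], [0.2, 0, 0, 0, 1], [0.15, 0, 0, 0, 1]]]}}

```text
t: 7.28
tcp_pos: [0.6037, -0.1939, 0.0573]
ee_rot: [-3.104, 0.483, 0.004]
force: [-4.6, 1.7, 2.5]
gripper_width: 0.002
gripper_force: 2.2
```

{"api": "servo_tool", "payload": {"commands": [[[0.1, 0, 0, 0, 1], [0.1, 0, 0, 0, 1], [0.1, 0, 0, 0, 1], [0.1, 0, 0, 0, 1]]]}}

```text
t: 7.62
tcp_pos: [0.6091, -0.1956, 0.0573]
ee_rot: [3.104, -0.483, 0.001]
force: [-2.0, 0.8, 0.6]
gripper_width: 0.001
gripper_force: 0.7
```

```bash
python3 - <<'E'
from h import *
s,m=st();print("pushed",(s["tcp_pos"][:2]-[.5141,-.1652])@[.952,-.307]-.0269)
c=read_camera("wrist");cv2.imwrite("pics/w4.png",c["frame"][:300,150:490,::-1])
T=wpts(c);h=s["tcp_pos"][2]-T[...,2]
print("profile",[(r,T[r,318,0].round(3),h[r,318].round(3)) for r in range(0,60,5)])
E
```

```text
t 7.6167 tcp [ 0.6091 -0.1956  0.0573] yaw -17.7 z [ 0.001 -0.    -1.   ] F [-2.03  0.83  0.56] w 0.0012279257346889596
pushed 0.07281875771558893
profile [(0, np.float64(0.122), np.float64(0.056)), (5, np.float64(0.122), np.float64(0.05)), (10, np.float64(0.122), np.float64(0.044)), (15, np.float64(0.119), np.float64(0.047)), (20, np.float64(0.117), np.float64(0.048)), (25, np.float64(0.115), np.float64(0.049)), (30, np.float64(0.113), np.float64(0.048)), (35, np.float64(0.111), np.float64(0.048)), (40, np.float64(0.109), np.float64(0.049)), (45, np.float64(0.108), np.float64(0.048)), (50, np.float64(0.106), np.float64(0.049)), (55, np.float64(0.104), np.float64(0.049))]
```

View pics/w4.png

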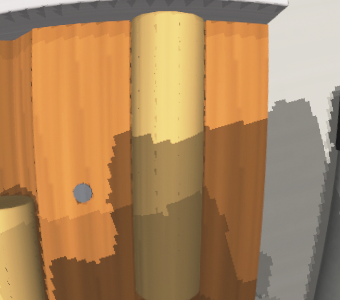

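The far end (168,12 in the crop) is at the plate face or within about 1 mm of it. I'll nudge until the force shows contact.

{"api": "servo_tool", "payload": {"commands": [[[0.1, 0, 0, 0, 1], [0.1, 0, 0, 0, 1], [0, 0, 0, 0, 1]]]}}

```text
t: 7.92
tcp_pos: [0.6102, -0.196, 0.0573]
ee_rot: [-3.104, 0.483, 0.002]
force: [-3.3, 1.5, 2.6]
gripper_width: -0.002
gripper_force: 1.8
```

{"api": "servo_tool", "payload": {"commands": [[[0.1, 0, 0, 0, 1], [0.1, 0, 0, 0, 1], [0, 0, 0, 0, 1]]]}}

```text
t: 8.17
tcp_pos: [0.6104, -0.196, 0.0572]
ee_rot: [-3.104, 0.483, 0.007]
force: [-7.9, 3.0, 7.6]
gripper_width: 0.001
gripper_force: 4.7
```

{"api": "servo_tool", "payload": {"commands": [[[0.1, 0, 0, 0, 1], [0.1, 0, 0, 0, 1], [0, 0, 0, 0, 1]]]}}

```text
t: 8.42
tcp_pos: [0.6105, -0.1961, 0.057]
ee_rot: [-3.103, 0.483, 0.014]
force: [-14.0, 4.7, 11.1]
gripper_width: -0.001
gripper_force: 7.6
```

It has stalled at 14 N, so the spindle is against the plate. I'll back straight off and then lift.

{"api": "servo_tool", "payload": {"commands": [[[-0.2, 0, 0, 0, 1], [-0.2, 0, 0, 0, 1], [-0.4, 0, 0, 0, 1], [-0.8, 0, 0, 0, 1], [-1.2, 0, 0, 0, 1]]]}}

```text
t: 8.83
tcp_pos: [0.5886, -0.1889, 0.0576]
ee_rot: [3.104, -0.483, 0.004]
force: [-0.1, -0.3, -0.3]
gripper_width: 0.002
gripper_force: 0.0
```

{"api": "servo_tool", "payload": {"commands": [[[-1, 0, -1, 0, 1], [0, 0, -3, 0, 1], [0, 0, -3, 0, 1], [0, 0, -3, 0, 1], [0, 0, -3, 0, 1]]]}}

```text
t: 9.25
tcp_pos: [0.578, -0.1857, 0.1888]
ee_rot: [3.104, -0.483, 0.002]
force: [0.4, -0.6, -0.6]
gripper_width: 0.001
gripper_force: 0.0
```

{"api": "servo_tool", "payload": {"commands": [[[-2, 0, -1, 0, 1], [-2, 0, 0, 0, 1], [0, 0, 0, 0, 1], [0, 0, 0, 0, 1]]]}}

```text
t: 9.58
tcp_pos: [0.5395, -0.1735, 0.1978]
ee_rot: [3.104, -0.483, 0.002]
force: [0.4, 0.0, -0.1]
gripper_width: 0.002
gripper_force: 0.0
```

```bash
python3 - <<'E'
from h import *
s,m=st()
c=read_camera("wrist");cv2.imwrite("pics/w5.png",c["frame"][:,:,::-1])
T=wpts(c);h=s["tcp_pos"][2]-T[...,2]
for cols in ((295,345),(215,265)):
    q=T[:280,cols[0]:cols[1]].reshape(-1,3);hh=s["tcp_pos"][2]-q[:,2]
    k=(hh>.041)&(hh<.0515)&(np.abs(q[:,1]-np.median(q[:,1]))<.01)
    w=q[k]@m.T+s["tcp_pos"];print(cols,"ends along",np.percentile((w[:,:2]-[.6022,-.1924])@[.952,-.307],[1,99]).round(4),"h",hh[k].max().round(4))
E
```

```text
t 9.5833 tcp [ 0.5395 -0.1735  0.1978] yaw -17.7 z [ 0.001 -0.    -1.   ] F [ 0.45  0.03 -0.11] w 0.001860543486959276
(295, 345) ends along [0.0208 0.1042] h 0.0508
(215, 265) ends along [-0.1093  0.0557] h 0.0505
```

View pics/w5.png

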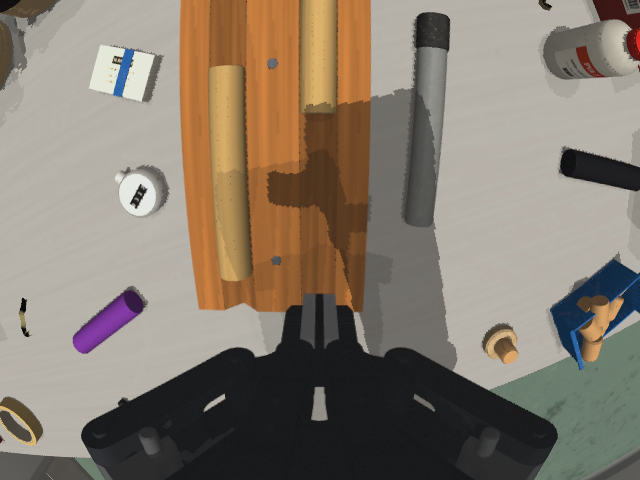

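The short spindle is in its groove with its near end at (318,110), about 75 mm further on. The long one (228,65–280) hasn't moved. I'll take one look at the far end from the scene camera.

```bash
python3 - <<'E'
from h import *
c=read_camera("scene");cv2.imwrite("pics/s2.png",cv2.resize(c["frame"][190:350,200:400,::-1],None,fx=3.5,fy=3.5,interpolation=2))
E
```

```text
(no output)
```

View pics/s2.png

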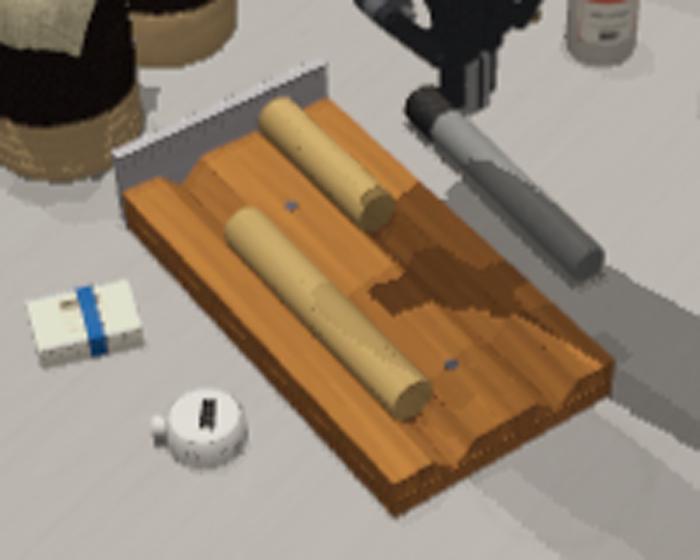

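The short spindle's far end (275,105) rests against the plate, it is down in its groove, and the gripper is clear. I'm handing the job in.

```bash
python3 -c "
from plant import *
print(finish_job())"
```

```text
the job is handed in; nothing more can be done
None
```

The short spindle was pushed about 75 mm along its groove until it stalled against the stop plate at about 15 N; it stayed down in the groove, the long spindle was left in place, and the job was handed in at about 10 s (no verdict was returned).

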